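# Hold the test tweezers at the pad spacing on a test board

### The arm

A 7-joint arm with a two-finger parallel gripper is mounted at the origin on the work surface. World frame = base frame: x ahead of the robot, y to its left, z up, the work surface at z = 0. Lengths are in m, angles in rad, forces in N, time in s.
With the tool pointing down it reaches from about 0.425 to 0.925 m from the base axis. Payload 6.8 kg.
Tool frame: the origin (TCP) lies between the finger pads; the fingertips stand 22 mm ahead of it and the grasp point (between the pads) lies 3 mm ahead of it; z points along the fingers, y is the line along which they close (so a half turn about z gives the same grasp; the last joint's range is limited). The gripper opens to 85 mm and grips with 20 to 120 N. Pads are 22 mm wide; open, the fingers measure 114 mm over their backs; the gripper's body (76 mm by 85 mm) begins 54 mm behind the grasp point. The pads swing forward as they close: fully open they stand 13 mm farther back than shut.
Start: joints at [1.081, 0.477, 0.022, 1.555, -0.011, 1.109, -0.083], TCP at [0.252, -0.626, 0.253] pointing down, gripper open.
Joint ranges: [-2.96, 2.96], [-0.34, 2.1], [-1.41, 1.46], [0.24, 2.44], [-1.37, 4.51], [0.17, 1.92], [-2.96, 2.96]. Speed limits (rad/s): [2.39, 2.39, 3.14, 3.14, 3.14, 3.14, 3.14].

### API

Orientations are given as a unit quaternion [w, x, y, z].
In Python, from station import bot gives the robot as it stands.
- The arm moves only by the tool servo_tool, never from a script. Its argument "motion" is a list that holds one entry, the list of rows, each a list of 5 numbers: the opening, from 0 (shut) to 1 (fully open), then the shift along the world's x, y, z each as a share of 0.04 m, from -1 to 1, then the turn about the world's z as a share of 0.12 rad, from -1 to 1. A call has 1 to 20 rows; each row shifts and turns the commanded pose from where the row before left it; what a row does not reach is not made up. A row lasts 1/10 s, in which the tool goes at most 50 mm and 8.59 degrees, less where a joint would pass 70% of its speed; a pose out of reach is approached as far as the arm can. A call with a number of a shift or a turn outside -1 to 1 is refused whole. A call with a gripper value outside its range is refused whole. The fingers move at their own pace and stop on an object; "newtons" is the grip in N (left out, the last holds). Time passes only in rows, so rows that do not move let the fingers close. It gives the time, the measured TCP pose, the force, the opening and the grip force at its end, in the units of the state.
- bot.get_obs(): the state, without advancing time (a new reading comes with each control period).
- bot.read_camera(name): name is "scene" or "top"; returns (picture, depth): 400x640x3 uint8, red, green, blue; 400x640 float32, m along the optical axis (not along the pixel's ray), 0 where there is no reading.
- bot.get_calibration(name): a dict with "fovy" (degrees; the focal length in pixels is half the picture's height over the tangent of half this angle, whatever the lens; pixels are square), "cx", "cy" (the principal point, pixels), "view" (4x4, takes a point from world to camera coordinates). Camera axes: x right, y down, z forward; pixel columns grow to the right and rows downward; lengths in m; the calibration is good to about 2 mm. A picture is of the moment at which its call begins. get_calibration takes no time and is no camera call.
- bot.hand_in(): hands the job in; it is judged then, once.
The state is a dict: "t": time; "q": joint angles; "joint_vel": joint speeds; "joint_torque": joint torques, N m; "eef_pos": TCP position; "tool_rot": TCP orientation; "contact_force": force on the tool from outside, world axes, zero at the start; "torque": the same for the moment, N m; "gripper_width": opening from 0.0 (shut) to 1.0 (fully open); "grasp_force": force on a finger pad.
Only numpy, scipy, OpenCV 4.12 (cv2) and the standard library are available. Lean on these libraries where they do the work, as an engineer would, in place of code of your own. Each camera call takes 0.05 s, during which the arm holds its last target. There are 200 camera calls.

### The job

Take the sprung test tweezers off their black rest by the blue grips, squeeze them until the gap between the two tips matches the spacing of the two gold pads on the round green board, and hold them there steadily with one tip over each pad, on it or no more than about 5 mm above it. Be gentle with the board, and leave the other things on the bench where they are. Finish while holding: do not put the tweezers down or let the squeeze change.

Things in the scene. Friction and masses are not known exactly. Their poses are not given: they have to be found in the camera images.
- tweezers: sprung steel tweezers, 204 long, 45 g, lying level, opening sideways. Origin midway between the blue grips at blade mid height, 45 above the table at the start; x to the tips, y to the left blade, z up. Grips: 46 long, 14 high, centred on the origin, 35 wide over both when free; squeeze along y. Width over grips = 13 + half the tip gap (mm). Blades 10 high; hinge at a bridge 95 behind the origin
- tip_left (a point): lowest point of the left (+y) tip, a round steel end 4 thick, 95 ahead of and 32 below the tweezers' origin (the blades bend down from 54 ahead on); tips are 44 apart when free; the gap shrinks 2 for each 1 of squeeze at the grips
- tip_right (a point): lowest point of the right (-y) tip, likewise
- blade_left (a joint): squeeze angle (rad) of each blade about the bridge, both move alike: 0 free, stop at 0.112; tip gap = 44 - 380 x angle (mm). Sprung: the squeeze on the grips takes about 5 N to start, 8 N at a gap of 34, 14 N at a gap of 12; released, they spring open
- rest: black tweezers rest fixed to the table, origin on the table under its middle (about under the tweezers' origin), x along the tweezers: base 190 x 70 x 6 high, two crosswise posts 14 thick, 64 wide, centred 78 behind and 40 ahead of the origin, tops 40 high with end lips 8 higher; the blades lie on the posts, the grips are free between them
- nest: test nest fixed to the table: white block 84 (x) x 100 (y) x 22 high, origin under its middle; on it a round green board 80 dia, 3 thick, top 25 high, carrying the two gold pads side by side along the nest's y
- pad_left (a point): centre of the top of the gold pad on the nest's +y side, 28 above the table; pad is 12 along the nest's x, 7 along its y; 6 to 17 off the nest's middle line, fixed during the job but different each time; axes as the nest's
- pad_right (a point): centre of the top of the gold pad on the nest's -y side, likewise, 6 to 17 off the middle; so the pads' centres are 12 to 34 apart
- flux: small amber glass bottle with a wooden cap, 26 dia x 60 high, standing
- spool: blue wire spool, 54 dia x 40 high, standing
- marker: black marker pen lying, 14 thick, 110 long along x; origin under its middle
- cup: open steel cup, 68 dia x 75 high
- driver: screwdriver with red handle lying along x, 160 long; origin under its middle
- binbox: blue open parts tray with dividers, 110 x 160 x 35 high
- meter: yellow hand multimeter lying flat, 130 x 75 x 34 high
There are look-alikes about, which are no part of the job. What is shaped like the rest but purple is not meant. Leave any pink look-alike of the tweezers alone.

How it is judged:
By the outcome, as a careful person would: the job done as asked, in the order asked, and still so for the second after the job is handed in, while the arm keeps its last pose, push and grip.
It also fails if it takes over 38 s, if anything falls off the work surface, if the arm or the gripper's body presses on something with over 40 N, if the wrist force passes 120 N, or if a joint passes its speed limit or range.

## Working session

There is one attempt and no reset: what is moved stays moved. The work goes in short steps, Python scripts to look and compute and a tool call to move; the robot and the scene stay as the last step left them, time stands still between calls to the robot, and variables do not carry over. Pictures are saved under pics/ and viewed, at most 10 in all, crops included, and the job is handed in when it is done.

Besides the shell and the picture viewer there is one more tool, called after "Request:" as a command line: name --argument value ..., lists and objects as JSON in quotes. servo_tool: Moves the arm, as the interface text tells. Shift numbers are shares of 0.04 m and turn numbers shares of 0.12 rad, none past 1 either way. Its arguments: {"type":"object","properties":{"motion":{"type":"array"},"newtons":{"type":"number"}},"required":["motion"]}

```bash
ls; mkdir -p pics; cat > h.py <<'E'
import numpy as np, cv2
from station import bot
def look(n):
    im,d=bot.read_camera(n); c=bot.get_calibration(n); return im,d,c
def plane(c,u,v,z):
    f=200/np.tan(np.radians(c["fovy"])/2); V=np.array(c["view"]); R,t=V[:3,:3],V[:3,3]
    o=-R.T@t; uv=np.c_[np.atleast_1d(u),np.atleast_1d(v)].astype(float)
    r=np.c_[(uv[:,0]-c["cx"])/f,(uv[:,1]-c["cy"])/f,np.ones(len(uv))]@R
    return o+r*((z-o[2])/r[:,2])[:,None]
def cloud(d,c):
    f=200/np.tan(np.radians(c["fovy"])/2); V=np.array(c["view"]); R,t=V[:3,:3],V[:3,3]
    v,u=np.mgrid[:400,:640]
    p=np.stack([(u-c["cx"])/f*d,(v-c["cy"])/f*d,d],-1)
    return (p-t)@R
def proj(c,P):
    f=200/np.tan(np.radians(c["fovy"])/2); V=np.array(c["view"])
    q=np.atleast_2d(P)@V[:3,:3].T+V[:3,3]; return np.c_[q[:,0]/q[:,2]*f+c["cx"],q[:,1]/q[:,2]*f+c["cy"]]
E
python3 - <<'E'
from h import *
for n in("top","scene"):
    im,d,c=look(n); cv2.imwrite(f"pics/{n}0.png",im[...,::-1]); np.savez(f"{n}0.npz",im=im,d=d)
    print(n,c, plane(c,[0,639,0,639],[0,0,399,399],0).round(3))
print(bot.get_obs())
E
```

```text
pics
top {'fovy': 42.06614936202805, 'cx': 323.9597789655952, 'cy': 194.0075628781382, 'view': array([[ 4.71992074e-03, -9.99988525e-01, -8.19975835e-04,
        -1.21695801e-02],
       [-9.97116954e-01, -4.64426315e-03, -7.57377711e-02,
         5.40702965e-01],
       [ 7.57330938e-02,  1.17508808e-03, -9.97127433e-01,
         1.47002828e+00],
       [ 0.00000000e+00,  0.00000000e+00,  0.00000000e+00,
         1.00000000e+00]])} [[ 1.12   0.962  0.   ]
 [ 1.128 -0.948  0.   ]
 [-0.042  0.902  0.   ]
 [-0.033 -0.901  0.   ]]
scene {'fovy': 51.158109645618694, 'cx': 319.8676316162518, 'cy': 201.42383694280574, 'view': array([[ 0.34793486,  0.93750972,  0.00410581, -0.18182427],
       [ 0.79234677, -0.29171446, -0.53580712, -0.39090441],
       [-0.50112666,  0.1896792 , -0.84433043,  1.38708654],
       [ 0.        ,  0.        ,  0.        ,  1.        ]])} [[-0.81  -0.84   0.   ]
 [ 0.049  1.521  0.   ]
 [ 0.725 -0.789  0.   ]
 [ 1.191  0.468  0.   ]]
{'t': 0.1, 'q': array([ 1.08088541,  0.47772896,  0.02236924,  1.55632871, -0.01150906,
        1.1093032 , -0.08308819]), 'joint_vel': array([ 0.00178766, -0.00229055,  0.00026576, -0.00234624, -0.00023792,
        0.0005418 ,  0.00056457]), 'joint_torque': array([ 4.39913711e-03, -5.97761893e+01,  1.61424547e+00, -2.81954563e+01,
        1.29027411e-02,  5.02833733e-03,  3.52323866e-05]), 'eef_pos': array([ 0.25130462, -0.62594965,  0.25242578]), 'tool_rot': array([-7.90968013e-04,  9.81832079e-01,  1.89750089e-01, -2.15698679e-04]), 'contact_force': array([-0.21979188, -0.38081385,  0.43736641]), 'torque': array([ 0.00358568, -0.03268823, -0.01817613]), 'grasp_force': 0.0, 'gripper_width': 1.0012548140499076}
```

View pics/top0.png

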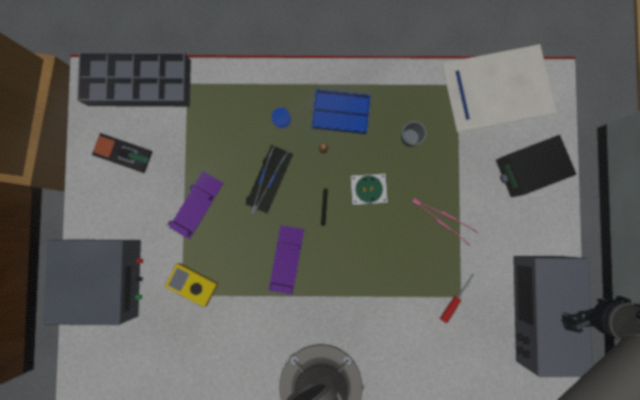

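View pics/scene0.png

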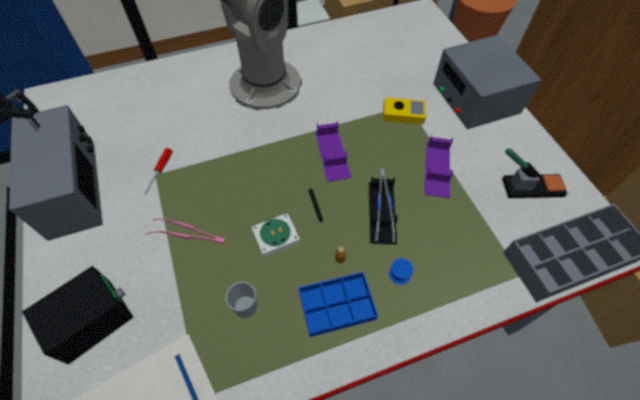

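The top view shows the black rest and tweezers near (268,180), the nest near (369,189) and the pads at its centre. The scene view shows the tweezers at (383,210) and the nest at (275,233). I'll enlarge both regions.

```bash
python3 - <<'E'
from h import *
a=np.load("top0.npz");b=np.load("scene0.npz")
def cr(im,x,y,w,h,s): return cv2.resize(im[y:y+h,x:x+w,::-1],(w*s,h*s),interpolation=cv2.INTER_CUBIC)
A=cr(a["im"],235,140,75,75,5); B=cr(a["im"],340,165,60,50,5); C=cr(b["im"],355,160,60,90,5); D=cr(b["im"],240,205,70,50,5)
out=np.zeros((600,800,3),np.uint8)
for t,x,y in((A,0,0),(C[:, :],390,0),): 
    out[y:y+t.shape[0],x:x+t.shape[1]]=t[:600]
B=B[:220];out[380:380+B.shape[0],0:300]=B; 
out[480:600,690:800]=0
cv2.imwrite("pics/crop1.png",out)
cv2.imwrite("pics/crop2.png",cv2.resize(D,None,fx=2,fy=2))
E
```

```text
(no output)
```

View pics/crop1.png

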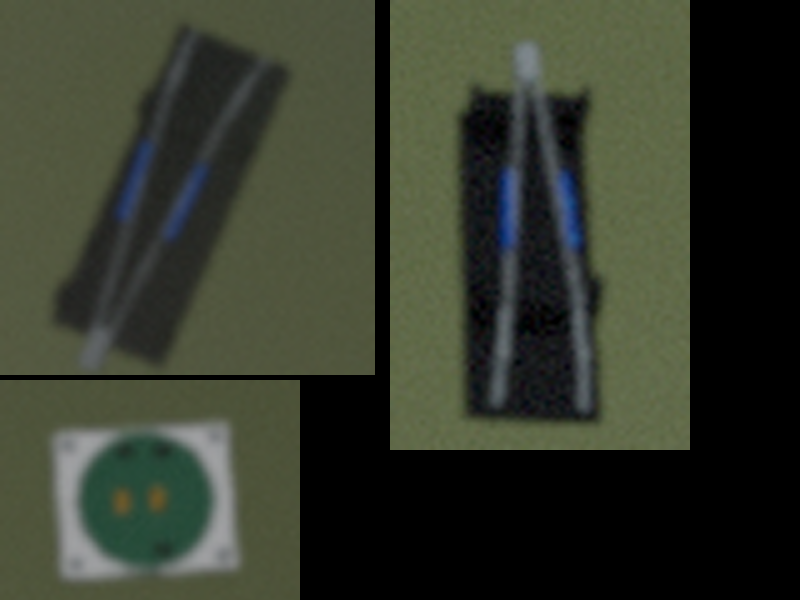

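The crop shows the tips pointing up in the top image (+x), the bridge at the bottom-left, and the blue grips at about (262,176) and (272,181). The two gold pads are near (364,189) and (371,189).

```bash
cat > meas.py <<'E'
from h import *
def blobs(m,amin=4):
    n,l,s,c=cv2.connectedComponentsWithStats(m.astype(np.uint8)); return [(s[i,4],c[i].round(2),l==i) for i in range(1,n) if s[i,4]>=amin]
def sat(c,u,v): return None
def tri(c1,p1,c2,p2):
    a0,a1=plane(c1,*p1,0)[0],plane(c1,*p1,.1)[0]; b0,b1=plane(c2,*p2,0)[0],plane(c2,*p2,.1)[0]
    d,e=a1-a0,b1-b0; s=np.linalg.lstsq(np.c_[d,-e],b0-a0,rcond=None)[0]; P,Q=a0+s[0]*d,b0+s[1]*e
    return (P+Q)/2,np.linalg.norm(P-Q)
def wc(im,box,kind):
    x,y,w,h=box; r=im[y:y+h,x:x+w].astype(float); R,G,B=r[...,0],r[...,1],r[...,2]
    s={"blue":B-np.maximum(R,G)-20,"gold":R-np.maximum(B,0)-15-np.maximum(G-R,0)*3}[kind]
    if kind=="gold": s=np.where(R>G*1.1,R-B,0)
    return np.clip(s,0,None)
E
python3 - <<'E'
from meas import *
I={n:np.load(n+"0.npz") for n in("top","scene")}; C={n:bot.get_calibration(n) for n in I}
bx={"top":{"blue":(235,150,70,60),"gold":(350,172,38,34)},"scene":{"blue":(365,175,40,60),"gold":(255,215,45,35)}}
P={}
for n in I:
  im=I[n]["im"]; cl=cloud(I[n]["d"],C[n])
  for k in("blue","gold"):
    s=wc(im,bx[n][k],k); x0,y0=bx[n][k][:2]
    for a,c,m in blobs(s>(15 if k=="blue" else 25),3):
        w=s*m; v,u=np.mgrid[:s.shape[0],:s.shape[1]]; p=(x0+(w*u).sum()/w.sum(),y0+(w*v).sum()/w.sum())
        z=.052 if k=="blue" else .028
        print(n,k,a,np.round(p,2),"plane",plane(C[n],*p,z)[0].round(4),"depth",cl[int(round(p[1])),int(round(p[0]))].round(4))
        P.setdefault((n,k),[]).append(p)
  # nest white
  g=im.astype(int); 
  x,y,w,h=(340,165,60,50) if n=="top" else (240,205,70,55)
  r=g[y:y+h,x:x+w]; th=(r.min(2)>115)
  for a,c,m in blobs(th,30):
    q=cv2.minAreaRect(np.argwhere(m)[:,::-1].astype(np.float32)); b=cv2.boxPoints(q)+[x,y]; print(n,"nest",a,plane(C[n],b[:,0],b[:,1],.022).round(4).tolist())
for k in("blue","gold"):
  for p in P.get(("top",k),[]):
    for q in P.get(("scene",k),[]): print(k,*[np.round(t,4) for t in tri(C["top"],p,C["scene"],q)])
E
```

```text
top blue 6 [262.5  172.99] plane [0.5969 0.1636 0.052 ] depth [0.597  0.1652 0.0502]
top blue 9 [260.1  179.47] plane [0.5785 0.1701 0.052 ] depth [0.5795 0.1699 0.0556]
top gold 3 [364.   188.97] plane [ 0.5551 -0.1238  0.028 ] depth [ 0.5551 -0.1238  0.0278]
top nest 187 [[0.5987, -0.15, 0.022], [0.6014, -0.1845, 0.022], [0.5192, -0.1903, 0.022], [0.5165, -0.1558, 0.022]]
top nest 198 [[0.5941, -0.0814, 0.022], [0.5981, -0.1155, 0.022], [0.5142, -0.1247, 0.022], [0.5102, -0.0908, 0.022]]
scene blue 45 [377.89 201.7 ] plane [0.5803 0.1381 0.052 ] depth [0.583  0.1368 0.0553]
scene blue 43 [390.49 201.32] plane [0.5905 0.1692 0.052 ] depth [0.5887 0.1688 0.0511]
scene gold 6 [279.51 229.01] plane [ 0.5559 -0.1219  0.028 ] depth [ 0.5568 -0.1208  0.0289]
scene gold 6 [272.22 232.2 ] plane [ 0.5583 -0.1419  0.028 ] depth [ 0.5587 -0.1424  0.0301]
scene nest 576 [[0.5183, -0.189, 0.022], [0.5095, -0.0823, 0.022], [0.599, -0.082, 0.022], [0.6055, -0.1845, 0.022]]
blue [0.59   0.1485 0.0625] 0.0294
blue [0.5961 0.1633 0.0634] 0.0024
blue [0.5749 0.1588 0.0344] 0.0287
blue [0.5811 0.174  0.0355] 0.0041
gold [ 0.5554 -0.1228  0.0277] 0.0021
gold [ 0.5543 -0.1329  0.0167] 0.0169
```

View pics/crop2.png

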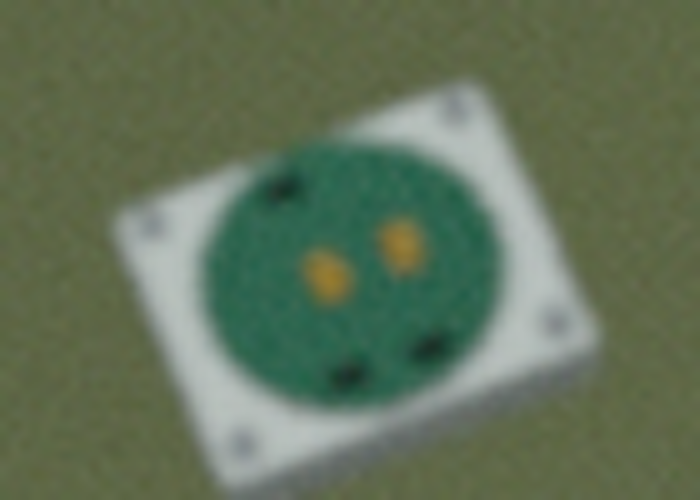

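Both pads and the nest outline are clear in the scene crop, with the pads at about (272,232) and (279.5,229). I'll average frames to sharpen the numbers.

```bash
cat > fine.py <<'E'
from meas import *
def avg(n,k=6):
    L=[bot.read_camera(n)[0].astype(float) for _ in range(k)]; return np.mean(L,0)
def cents(im,box,kind,nb=2,frac=.35):
    x,y,w,h=box; r=cv2.resize(im[y:y+h,x:x+w],None,fx=8,fy=8,interpolation=cv2.INTER_CUBIC)
    s=(r[...,2]-np.maximum(r[...,0],r[...,1])) if kind=="blue" else (r[...,0]-r[...,2])+.0*r[...,1]
    s=s-(np.median(s)); m=s>frac*s.max(); out=[]
    B=sorted(blobs(m,60),key=lambda t:-t[0])[:nb]
    for a,c,mm in B:
        wt=s*mm; v,u=np.mgrid[:s.shape[0],:s.shape[1]]
        out.append((x+((wt*u).sum()/wt.sum()+.5)/8-.5,y+((wt*v).sum()/wt.sum()+.5)/8-.5,a/64))
    return np.array(out)
E
python3 - <<'E'
from fine import *
bx={"top":{"blue":(245,160,42,40),"gold":(356,178,26,24)},"scene":{"blue":(365,182,40,40),"gold":(264,221,24,20)}}
C={n:bot.get_calibration(n) for n in bx}; P={}
for n in bx:
    im=avg(n); np.save(n+"avg.npy",im)
    for k in("blue","gold"):
        P[n,k]=cents(im,bx[n][k],k,2,.4 if k=="blue" else .55); z=.052 if k=="blue" else .028
        print(n,k,P[n,k].round(2).tolist(),plane(C[n],P[n,k][:,0],P[n,k][:,1],z).round(4).tolist())
    x,y,w,h=(340,165,60,50) if n=="top" else (240,205,70,55)
    r=cv2.resize(im[y:y+h,x:x+w],None,fx=4,fy=4,interpolation=cv2.INTER_CUBIC)
    mx=np.percentile(r.min(2),97); th=(r.min(2)>.72*mx).astype(np.uint8)
    cs=max(cv2.findContours(th,cv2.RETR_EXTERNAL,cv2.CHAIN_APPROX_NONE)[0],key=cv2.contourArea)
    pts=((cs[:,0]+.5)/4-.5)+[x,y]; Q=plane(C[n],pts[:,0],pts[:,1],.022)[:,:2]
    q=cv2.minAreaRect((Q*1000).astype(np.float32)); print(n,"nest rect mm",q)
for k in("blue","gold"):
    for p in P["top",k]:
        for q in P["scene",k]: print(k,*[np.round(t,4) for t in tri(C["top"],p[:2],C["scene"],q[:2])])
E
```

```text
top blue [[261.43, 175.8, 61.17], [271.78, 179.85, 57.28]] [[0.5889, 0.1664, 0.052], [0.5776, 0.1372, 0.052]]
top gold [[363.95, 188.86, 10.81], [371.03, 188.29, 10.77]] [[0.5555, -0.1237, 0.028], [0.5572, -0.1439, 0.028]]
top nest rect mm ((554.2992553710938, -105.03227233886719), (85.18569946289062, 37.189422607421875), 4.6867547035217285)
scene blue [[377.91, 201.74, 57.16], [390.47, 201.44, 55.05]] [[0.5804, 0.1381, 0.052], [0.5908, 0.169, 0.052]]
scene gold [[272.3, 232.2, 13.39], [279.68, 229.11, 12.62]] [[0.5583, -0.1417, 0.028], [0.5563, -0.1216, 0.028]]
scene nest rect mm ((558.0528564453125, -135.10519409179688), (86.58504486083984, 102.17528533935547), 4.012413024902344)
blue [0.5835 0.153  0.0502] 0.0291
blue [0.5897 0.168  0.0509] 0.003
blue [0.5783 0.1384 0.0487] 0.0019
blue [0.5852 0.1524 0.0532] 0.034
gold [ 0.5545 -0.1328  0.0171] 0.0169
gold [ 0.5558 -0.1226  0.0276] 0.0023
gold [ 0.5575 -0.1428  0.0271] 0.0024
gold [ 0.559  -0.1327  0.0389] 0.0212
```

```bash
python3 - <<'E'
from fine import *
bx={"top":(245,160,42,40),"scene":(365,182,40,40)}
for n in bx:
    im=np.load(n+"avg.npy"); c=bot.get_calibration(n); x,y,w,h=bx[n]
    r=cv2.resize(im[y:y+h,x:x+w],None,fx=8,fy=8,interpolation=cv2.INTER_CUBIC); s=r[...,2]-np.maximum(r[...,0],r[...,1]); s-=np.median(s)
    A=[]
    for a,cc,m in sorted(blobs(s>.4*s.max(),60),key=lambda t:-t[0])[:2]:
        p=np.argwhere(m)[:,::-1]; Q=plane(c,x+(p[:,0]+.5)/8-.5,y+(p[:,1]+.5)/8-.5,.049)[:,:2]
        v=np.linalg.svd(Q-Q.mean(0),full_matrices=False)[2][0]; v*=np.sign(v[0]); e=(Q-Q.mean(0))@v
        A.append(np.degrees(np.arctan2(v[1],v[0]))); print(n,Q.mean(0).round(4),A[-1].round(1),"len",np.ptp(e).round(3))
    print("bisector",np.mean(A))
    # steel & rest: bright steel pixels within rest area
    X,Y,W,H=(240,140,55,78) if n=="top" else (360,160,50,90)
    g=im[Y:Y+H,X:X+W]; V=im.astype(np.uint8)
    dark=cv2.resize((g.max(2)),None,fx=4,fy=4,interpolation=cv2.INTER_CUBIC)
    hi=np.argwhere((g.min(2)>(95 if n=="top" else 120))); 
    if len(hi): print("bright",(hi[:,::-1]+[X,Y]).mean(0),len(hi),plane(c,*((hi[:,::-1]+[X,Y]).mean(0)),.05)[0].round(4))
    d=cv2.resize(g,None,fx=4,fy=4,interpolation=cv2.INTER_CUBIC); 
    sat=(d[...,1]-d[...,2])  # mat is olive: G-B large ; rest/tweezers grey
    m=(sat<.5*np.percentile(sat,95)).astype(np.uint8)
    cs=max(cv2.findContours(m,cv2.RETR_EXTERNAL,cv2.CHAIN_APPROX_NONE)[0],key=cv2.contourArea)[:,0]
    cs=(cs+.5)/4-.5+[X,Y]
    Q=plane(c,cs[:,0],cs[:,1],.006)[:,:2]; print("rest rect",cv2.minAreaRect((Q*1000).astype(np.float32)))
E
```

```text
top [0.5893 0.1667] -18.6 len 0.049
top [0.5779 0.1376] -24.9 len 0.048
bisector -21.78042600835782
rest rect ((578.763916015625, 155.13485717773438), (72.14410400390625, 207.8501739501953), 67.04296875)
scene [0.5784 0.1395] -24.5 len 0.051
scene [0.5892 0.1702] -19.3 len 0.05
bisector -21.900014002878965
bright [382.15384615 171.38461538] 13 [0.4944 0.1904 0.05  ]
rest rect ((565.111328125, 164.36532592773438), (72.9791488647461, 241.55963134765625), 67.16184997558594)
```

Request:
servo_tool --motion '[[[1,0.4,1,0,-0.5],[1,0.4,1,0,-0.5],[1,0.4,1,0,-0.5],[1,0.4,1,0,-0.5],[1,0.4,1,0,-0.5],[1,0.4,1,0,-0.5],[1,0.4,1,0,-0.5],[1,0.4,1,0,-0.5],[1,0.4,1,0,-0.5],[1,0.4,1,0,-0.5],[1,0.4,1,0,-0.25],[1,0.4,1,0,-0.25],[1,0.4,1,0,-0.25],[1,0.4,1,0,-0.25],[1,0.4,1,-0.2,0],[1,0.4,1,-0.2,0],[1,0.4,1,-0.2,0],[1,0.4,0.8,-0.2,0],[1,0.4,0.4,-0.2,0],[1,0.4,0.2,-0.2,0]]]'

```text
t: 2.7
eef_pos: [0.572, 0.1124, 0.2051]
tool_rot: [-0.001, 0.986, -0.167, 0.0]
contact_force: [0.3, -1.0, 0.3]
gripper_width: 1.001
grasp_force: 0.0
```

Request:
servo_tool --motion '[[[1,0.15,0.5,0,-0.4],[1,0.15,0.55,-0.5,0],[1,0,0,-1,0],[1,0,0,-1,0],[0.8,0,0,-0.5,0],[0.7,0,0,0,0],[0.7,0,0,0,0]]]' --newtons 20

```text
t: 3.4
eef_pos: [0.5839, 0.1517, 0.0858]
tool_rot: [-0.0, 0.981, -0.192, 0.0]
contact_force: [-0.8, 0.9, -0.5]
gripper_width: 0.697
grasp_force: 0.0
```

```bash
python3 - <<'E'
from h import *
o=bot.get_obs();print(o["eef_pos"],o["tool_rot"],o["gripper_width"])
out=[]
for n,b in(("top",(235,140,75,75)),("scene",(345,150,75,90))):
    im,d,c=look(n); x,y,w,h=b; out.append(cv2.resize(im[y:y+h,x:x+w,::-1],(390,468),interpolation=cv2.INTER_CUBIC))
cv2.imwrite("pics/pre.png",np.hstack(out))
E
```

```text
[0.58390046 0.15173809 0.08581805] [-9.05987342e-05  9.81408940e-01 -1.91928279e-01  1.37663226e-04] 0.6965535680556367
```

View pics/pre.png

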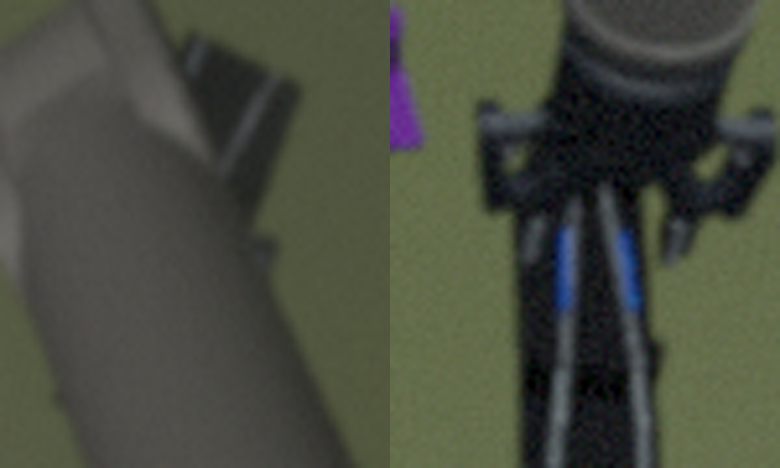

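The fingers straddle the blue grips (scene crop: fingers at x≈535 and 680, grips 558–640). I'll descend and close.

Request:
servo_tool --motion '[[[0.7,0,0.04,-0.6,0],[0.6,0,0,-0.35,0],[0.5,0,0,0,0],[0.4,0,0,0,0],[0.35,0,0,0,0],[0.3,0,0,0,0],[0.272,0,0,0,0],[0.272,0,0,0,0],[0.272,0,0,0,0]]]' --newtons 25

```text
t: 4.4
eef_pos: [0.5842, 0.1533, 0.0483]
tool_rot: [-0.0, 0.981, -0.192, 0.001]
contact_force: [-0.4, -0.6, 6.1]
gripper_width: 0.276
grasp_force: 13.4
```

Request:
servo_tool --motion '[[[0.272,0,0,0.25,0],[0.272,0,0,0.5,0],[0.272,0,0,0.75,0],[0.272,0,0,0.75,0],[0.272,0,0,0.25,0],[0.272,0,0,0,0],[0.272,0,0,0,0]]]'

```text
t: 5.1
eef_pos: [0.5829, 0.1529, 0.1465]
tool_rot: [0.0, 0.981, -0.192, -0.001]
contact_force: [0.2, -0.1, -1.0]
gripper_width: 0.275
grasp_force: 11.9
```

```bash
python3 - <<'E'
from h import *
out=[]
for n,b in(("top",(235,140,75,75)),("scene",(345,150,75,90))):
    im,d,c=look(n); x,y,w,h=b; out.append(cv2.resize(im[y:y+h,x:x+w,::-1],(390,468),interpolation=cv2.INTER_CUBIC))
cv2.imwrite("pics/lift.png",np.hstack(out))
E
```

```text
(no output)
```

View pics/lift.png

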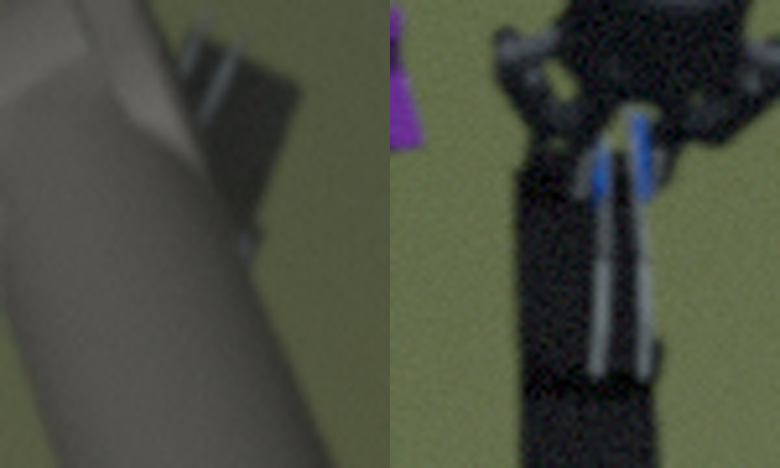

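Request:
servo_tool --motion '[[[0.272,-0.15,-0.35,0,0.2],[0.272,-0.3,-0.7,0,0.4],[0.272,-0.3,-0.75,0,0.4],[0.272,-0.3,-0.75,0,0.4],[0.272,-0.3,-0.75,0,0.4],[0.272,-0.3,-0.75,0,0.4],[0.272,-0.3,-0.75,0,0.4],[0.272,-0.3,-0.75,0,0.4],[0.272,-0.3,-0.75,-0.2,0.4],[0.272,-0.3,-0.7,-0.3,0.3],[0.272,-0.1,-0.2,-0.3,0.2],[0.272,-0.05,-0.1,-0.3,0],[0.272,0,0,-0.15,0],[0.272,0,0,0,0],[0.272,0,0,0,0]]]'

```text
t: 6.7
eef_pos: [0.4642, -0.1375, 0.0973]
tool_rot: [-0.0, 0.999, 0.042, 0.0]
contact_force: [-0.3, 0.9, -0.1]
gripper_width: 0.275
grasp_force: 12.0
```

```bash
python3 - <<'E'
from fine import *
out=[]
for n,b in(("top",(345,165,50,50)),("scene",(245,195,70,70))):
    im=avg(n,4); np.save(n+"t.npy",im); x,y,w,h=b; out.append(cv2.resize(im[y:y+h,x:x+w,::-1],(400,400),interpolation=cv2.INTER_CUBIC))
cv2.imwrite("pics/over.png",np.hstack(out))
o=bot.get_obs(); p=o["eef_pos"]; q=o["tool_rot"]; yaw=2*np.arctan2(q[2],q[1]); print(p,np.degrees(yaw),o["gripper_width"],o["grasp_force"])
# predicted tips
for s in(1,-1):
    T=p+[.095*np.cos(yaw)-s*.0102*np.sin(yaw),.095*np.sin(yaw)+s*.0102*np.cos(yaw),-.0353]
    print(T.round(4),*[proj(bot.get_calibration(n),T).round(1) for n in("top","scene")])
E
```

```text
[ 0.46368004 -0.13877125  0.09753639] 4.690700931616411 0.2733464522378555 11.966878920793533
[ 0.5575 -0.1208  0.0622] [[363.9 187.1]] [[279.  222.8]]
[ 0.5592 -0.1412  0.0622] [[371.2 186.5]] [[271.3 225.8]][ WARN:0@5.412] global loadsave.cpp:1063 imwrite_ Unsupported depth image for selected encoder is fallbacked to CV_8U.
```

View pics/over.png

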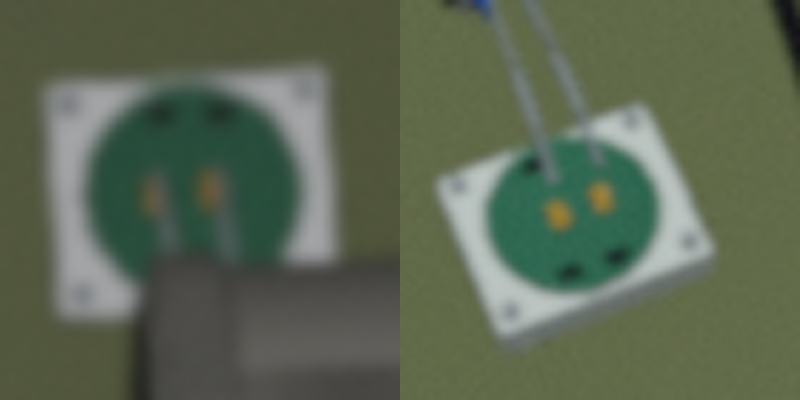

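The tips show over the board, at about (364.7,186.5) and (372.5,187) in top and (271.6,226.5) and (280,223.5) in scene. Next I'll fit them by differencing against the earlier averages.

```bash
cat > tips.py <<'E'
from fine import *
def tips(n,im,ref,pred):
    # pred: two predicted tip pixels; difference image, 8x up; returns blade strip axis end (half-contrast) per tip
    c=bot.get_calibration(n); D=np.abs(cv2.GaussianBlur(im-ref,(0,0),.5)).sum(2); res=[]
    x0,y0=np.floor(pred.mean(0)-[18,16]).astype(int)
    r=cv2.resize(D[y0:y0+28,x0:x0+36],None,fx=8,fy=8,interpolation=cv2.INTER_CUBIC)
    return r,(x0,y0)
E
python3 - <<'E'
from tips import *
out=[]
for n in("top","scene"):
    c=bot.get_calibration(n); im,ref=np.load(n+"t.npy"),np.load(n+"avg.npy")
    pred=np.array([[363.9,187.1],[371.2,186.5]]) if n=="top" else np.array([[279,222.8],[271.3,225.8]])
    D=(im-ref); S=np.abs(D).sum(2)
    print(n); x0,x1=(358,380) if n=="top" else (262,290); ys=range(182,197) if n=="top" else range(214,230)
    print("     ",*[f"{u:4d}" for u in range(x0,x1)])
    for y in ys: print(y,*[f"{int(S[y,u]):4d}" for u in range(x0,x1)])
E
```

```text
top
       358  359  360  361  362  363  364  365  366  367  368  369  370  371  372  373  374  375  376  377  378  379
182    6    5    5    1    4    4    2    7    3    2    6    6    7    4    4    5    7    6    4    4   10    5
183    5    4    7    6    3    6    2    4    5    6    4    7    6    0    6    2    1    5    8    5    5    5
184    4    4    3    3    3    8    8    5    3    7    2    3    7    6   10    5    7    5    5    7    2    5
185    3    7    4    8    4    9   12   16   11    8    4    4    8   12   17   10    9    3    3    4    5    6
186    6    6    4    4    6   12   20   21   11    6    5    2    8   13   20   14    8    5    5    4    2    4
187    5    5    6    4    6   21   34   34   15    4    8    8    9   20   24   21   13    8    3    5    4    6
188    5    5    6    3    7   23   41   41   21    5    8    6    8   21   30   28   20    2    5    2    6    6
189    2    6    5    2    4   18   38   39   21    5    3    4    6   21   34   35   21    7    7    4    6    7
190    5    3    6    4    5   15   28   31   16   10    3    6    4
[... 2485 characters left out ...]
   9    4    3   12   34   66  100   74   39    3    6   14   11   10   13    7   10    7    5   10    2    6   16   12   13
226   11   12    2    8   15   10    9   14   46   83   59   21    3   16    2    9    8   10    9    5    3    4    8    4    3    8   23   11
227   11    8    6    4    4   11    6    7   24   39   26    8    4    4   16    1    5   11    4    8    7   13    2   14    3   11    6    6
228    4   13   12    8    9    5   16    3   10   14    8    8   10   17   11   13    7    3   10   14    6   14   14   14   12    3    4    8
229    9    6    7   10    5    9    2    9    4   19    9    4   10   11    3   10   10    7   11   11   11    5    9    5    5    8    3    6
```

Request:
servo_tool --motion '[[[0.268,-0.05,-0.03,-0.1,0.02],[0.268,0,0,-0.25,0],[0.268,0,0,-0.25,0],[0.268,0,0,-0.12,0],[0.268,0,0,0,0],[0.268,0,0,0,0],[0.268,0,0,0,0]]]'

```text
t: 7.8
eef_pos: [0.4618, -0.14, 0.0687]
tool_rot: [0.0, 0.999, 0.042, 0.0]
contact_force: [-0.4, -0.2, -0.6]
gripper_width: 0.27
grasp_force: 12.3
```

```bash
cat > chk.py <<'E'
from fine import *
out=[]
for n,b in(("top",(352,172,36,36)),("scene",(254,202,40,40))):
    im=avg(n,5); np.save(n+"t.npy",im); x,y,w,h=b; out.append(cv2.resize(im[y:y+h,x:x+w,::-1],(400,400),interpolation=cv2.INTER_CUBIC))
    S=np.abs(im-np.load(n+"avg.npy")).sum(2)
    x0,x1=(358,380) if n=="top" else (262,288); ys=range(183,193) if n=="top" else range(222,240)
    print(n); print("     ",*[f"{u:4d}" for u in range(x0,x1)])
    for y in ys: print(y,*[f"{int(S[y,u]):4d}" for u in range(x0,x1)])
import sys
cv2.imwrite(sys.argv[1],np.clip(np.hstack(out),0,255).astype(np.uint8))
o=bot.get_obs(); p=o["eef_pos"]; q=o["tool_rot"]; yaw=2*np.arctan2(q[2],q[1]); print(o["t"],p,np.degrees(yaw),o["gripper_width"],o["grasp_force"],o["contact_force"])
for s in(1,-1):
    T=p+[.095*np.cos(yaw)-s*.0102*np.sin(yaw),.095*np.sin(yaw)+s*.0102*np.cos(yaw),-.0353]
    print(T.round(4),*[proj(bot.get_calibration(n),T).round(1) for n in("top","scene")])
E
python3 chk.py pics/low.png
```

```text
top
       358  359  360  361  362  363  364  365  366  367  368  369  370  371  372  373  374  375  376  377  378  379
183    7    5    5    6    5    5    3    3    7    7    3    6    5    5    3    2    3    7    8    2    5    3
184    6    5    5    5    4    8    8    5    9    7    6    7    5    2    4    2    6    7    4    7    3    7
185    7    7    7    9    2    5    3    6    6   10    7    5    6    5    8    7    3    6    7    1    9    5
186    5    7    5    6    8    5    4    6    4    2    7    6    3    5    8    5    8    5    5    8    5    6
187    8    6    6    4    2    7   15   14    8    3    4    5    7   14   14    8    6    7    5    4    6    4
188    8    5    4    5    5   15   28   28   15    5    5    7   12   26   28   16    7    6    6    6    8    4
189    4    9    9    5    5   19   36   38   18    4    7    5   13   33   37   22    8    9   10    4    4    7
190    6    3    5    5    4   18   36   34   17    7    4    5    9   25   29   26   11    7    7    4    4    5
191    5    6    5    2    9   12   25   31   18    9    7    8    9
[... 2266 characters left out ...]
    4    5    2    9    3   10    5    4    9
237    5    5    5    7    7    5   10    8    6    2    4    5    6    7    8   10    7    4   12   12    9   12   14    4    6   13
238   19   13    7   14    6    5    5   13   11    7    7   12    5   14   10   11   16    9   14    9   17    2   11    9    4    8
239    1    4   12    4    4   11    8    8   10    8    4   12    7    1    5    9    3    7    6    3    5    9    2   13    6    8
8.3 [ 0.46154108 -0.14005731  0.06856783] 4.821885538850621 0.27125299751441817 12.289744466543198 [-0.24387664  0.37074951 -0.48417186]
[ 0.5553 -0.1219  0.0333] [[363.5 188.7]] [[279.3 227.8]]
[ 0.5571 -0.1422  0.0333] [[370.6 188.2]] [[271.8 230.8]]
```

View pics/low.png

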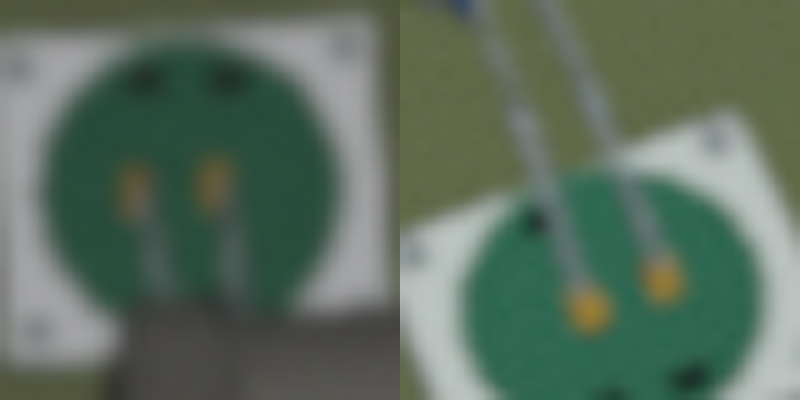

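The tips are just above the pads, about 1 mm too far to −y, and the gap matches (7.15 px against 7.08 px). A small trim is left.

Request:
servo_tool --motion '[[[0.268,0,0.02,-0.03,0],[0.268,0,0,-0.02,0],[0.268,0,0,0,0],[0.268,0,0,0,0],[0.268,0,0,0,0]]]'

```text
t: 8.8
eef_pos: [0.4615, -0.1392, 0.0665]
tool_rot: [0.0, 0.999, 0.042, -0.0]
contact_force: [0.4, 1.4, -0.4]
gripper_width: 0.273
grasp_force: 12.3
```

```bash
python3 chk.py pics/fin.png
```

```text
top
       358  359  360  361  362  363  364  365  366  367  368  369  370  371  372  373  374  375  376  377  378  379
183    5    5    6    5    4    4    4    3    5    3    3    7    7    4    3    4    3    5    8    2    5    6
184    6    7    4    6    4    3    6    5    5    8    6    3    3    4    7    4    8    5    5    8    6    4
185    5    8    5    6    3    7    3    8    8    8    6    7    4    6    5    5    8    4    5    6    9    7
186    2    6    7    9    7    8    6    6    8    3    6    1    4    6    6    4    4    6    8    7    5    5
187    8    6    7    4    8   10   10    7    4    3    6    6   12   14   12    8    6    8    4    4    6    5
188    4    3    2    5   11   23   27   19    9    3    3    8   22   34   27   13    5    5    3    3    7    8
189    6    5    5    5   13   31   42   32   15    4    4   10   28   43   38   20    6    7    7    1    6    8
190    8    3    6    4   14   33   45   35   15    6    4    7   19   36   33   15    4    4    5    5    8    4
191    6    5    7    4    9   23   33   26   15    6    7    6   18
[... 2263 characters left out ...]
  9    6    7    3   10    5    7   11    5   11
237    4    6    4    6    6   13   10    9    5    4    8    7    7    7   12   14    6   12    3   17   12    6   11    5    8    9
238   15   17    8    6    9    3   11   17    9    3    8   11    5   11    9   10    9   10   14    6    8    6    8    8    4   13
239    7   10    6    4   10   10    8   11    6    6    7    7    4    5    9    5    6    5    1   11    3    8    2   15   10    9
9.3 [ 0.46149482 -0.13922852  0.06651093] 4.8214678806248505 0.2696725496907924 12.289448529481888 [0.04021305 0.57046787 0.3351235 ]
[ 0.5553 -0.1211  0.0312] [[363.1 188.8]] [[279.6 228.1]]
[ 0.557  -0.1414  0.0312] [[370.3 188.2]] [[272.1 231.1]]
```

View pics/fin.png

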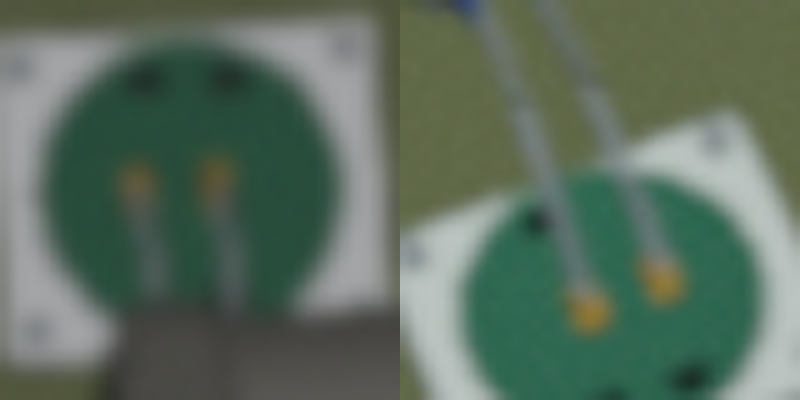

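Both tips sit over the pads in both views (top: 364.0/371.3 against pads 363.95/371.03), with no contact. I'll lower a touch more for margin, then hand in.

Request:
servo_tool --motion '[[[0.268,0,0,-0.02,0],[0.268,0,0,0,0],[0.268,0,0,0,0],[0.268,0,0,0,0],[0.268,0,0,0,0]]]'

```text
t: 9.8
eef_pos: [0.4615, -0.1392, 0.0657]
tool_rot: [0.0, 0.999, 0.042, 0.0]
contact_force: [0.5, 0.2, -0.8]
gripper_width: 0.273
grasp_force: 12.3
```

```bash
python3 -c "
from station import bot
o=bot.get_obs(); print(o['eef_pos'],o['contact_force'],o['gripper_width'],o['grasp_force'])
if abs(o['contact_force'][2])<4: print(bot.hand_in())"
```

```text
[ 0.46151411 -0.13922457  0.06571191] [ 0.46595678  0.23757032 -0.8349019 ] 0.2728097781254322 12.289564311504364
the job is handed in; nothing more can be done
None
```

I handed the job in at about 9.8 s with the tweezers held at about a 20.5 mm tip gap against the 20.2 mm pad spacing; one tip was over each pad, an estimated 1–3 mm above it, with no contact force on the board. No verdict was returned.

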